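# Seat and latch a gilding mask

### The job

Lay the aluminium gilding mask on the wooden registration bed, slide it until both of its corner holes drop over the bed's two steel pins and it lies flush, and only then swing the blue latch fully round over its edge to keep it there. Let go of everything, and leave the other things on the bench where they are.

Things in the scene. Friction and masses are not known exactly. Their poses are not given: they have to be found in the camera images.
- mask: Loose aluminium mask plate, 0.25 to 0.5 kg, 160 (its x) x 140 (its y) x 5 mm; starts flat on the bench. Origin: centre of its underside; z up. Two locating holes go through at x = +55 mm: a round one of 11 mm at y = +55 mm, a slot of 11 (x) by 15 mm (y) at y = -55 mm. Three rectangular openings within 51 mm of its x axis are not for the pins.
- mask_handle (a point): Top centre of the black bar handle fixed upright on the middle of the mask, 41 mm above the mask's underside, 36 mm above the plate's top. The bar is 16 mm thick (mask x) and 50 mm long (mask y); grip it across its thickness. Axes as the mask's.
- mask_pin_end (a point): Point on the mask's underside midway between its two locating holes (mask x = +55 mm, y = 0); axes as the mask's. 20 mm above the bench when seated, 27 mm when the plate rides on the pins.
- bed: Fixed wooden registration bed, 270 (x) x 190 (y) x 20 mm high, a red panel and a dark strip let in flush. Origin: centre of its underside on the bench; z up. The mask belongs on it with its +x end to the bed's +x end, axes parallel, its origin at y = 0 and at an x within 12 mm of 0 (as the pins stand). Seated, its underside lies on the bed's top.
- pin_strip (a point): Centre of the dark strip on the bed's top (bed x = +55, y = 0, z = 20 mm); axes as the bed's. Two fixed steel pins, 8 mm thick, rounded tops 7 mm above the bed, stand at bed y = +55 and -55 mm on a brass bar across the strip. The bar is clamped anywhere within 12 mm in x of this point; where is not reported: see it or feel for it.
- latch (a joint): Latch angle, rad, about an upright hinge at bed x = +115 mm, y = 0. Starts at 0 to 0.15: open, arm along the bed's +y. Grows anticlockwise from above to 1.6 (stop): closed, arm along bed -x over the mask's edge. Stays where left; 1 N at the knob turns it. Arm 14 mm wide, reaching 52 mm, 7.5 mm above the bed's top: it clears a seated plate, not one riding on the pins.
- latch_knob (a point): Point on the axis of the latch's upright round blue knob, 14 mm thick, 40 mm from the hinge axis; 61.5 mm above the bench. The knob ends 4 mm above the point and reaches 29 mm below it, to the arm's top.
- bole_jar: Bystander: jar with red cap, 60 mm across, 70 mm high; origin under its centre.
- sample: Bystander: gold and red moulding sample, 100 x 50 x 27 mm; origin under its centre.
- size_can: Bystander: can, 66 mm across, 60 mm high; origin under its centre.
- brush: Bystander: brush lying flat, 170 mm long along its x; origin under its middle.
- tape: Bystander: yellow ring of tape, 90 mm across, 22 mm high; origin under its centre.
- leaf_book: Bystander: salmon coloured leaf book, 90 x 90 x 12 mm; origin under its centre.
- weight: Bystander: brass block, 50 x 50 x 30 mm; origin under its centre.
Mind the look-alikes: they are no part of the job. What is shaped like the mask but purple is not meant.

How it is judged (in metres and radians):
On the way, in this order (a step that is already met when the one before it is completed fails the run):
1. the mask lies flush on the bed over both pins, the latch still open (below 0.5 rad) (x of mask_pin_end in the frame of bed between 0.037 and 0.073 m and y of mask_pin_end in the frame of bed between -0.006 and 0.006 m and z of each of mask_pin_end, mask in the frame of bed below 0.0215 m and angle between the x axis of mask and the x axis of bed, either way round below 0.08 rad and angle between mask's own z axis and vertical below 0.02 rad and value of joint latch below 0.5 rad), for 0.3 s.
2. the latch is swung over the mask's edge (beyond 1.4 rad) (x of mask_pin_end in the frame of bed between 0.037 and 0.073 m and y of mask_pin_end in the frame of bed between -0.006 and 0.006 m and z of each of mask_pin_end, mask in the frame of bed below 0.0215 m and angle between the x axis of mask and the x axis of bed, either way round below 0.08 rad and angle between mask's own z axis and vertical below 0.02 rad and value of joint latch above 1.4 rad), for 0.2 s.
At the end, for the whole second after the job is handed in: Mask at rest, flush on the bed (underside within 1.5 mm of its top, tilt under 0.02 rad), x axes within 0.08 rad, both pins in its holes (mask_pin_end at bed x 37 to 73 mm, y within 6 mm of 0); latch beyond 1.4 rad; hands off; no bystander moved over 30 mm (all of step 2 and linear speed of mask below 0.02 m/s); the robot touches nothing.
It fails at once if a bystander is moved by more than 30 mm (distance of any of bole_jar, sample, size_can, brush, tape, leaf_book, weight from where it was at the start of the episode above 0.03 m).
It also fails if it takes over 67 s, if anything falls off the work surface, if the arm or the gripper's body presses on something with over 40 N, if the wrist force passes 120 N, or if a joint passes its speed limit or range.

### The arm

A 7-joint arm with a two-finger parallel gripper is mounted at the origin on the work surface. World frame = base frame: x ahead of the robot, y to its left, z up, the work surface at z = 0. Lengths are in mm, angles in degrees, forces in N, time in s.
With the tool pointing down it reaches from about 400 to 850 mm from the base axis. Payload 4.5 kg.
Tool frame: the origin (TCP) lies at the very end of the fingers, on their centre line; the grasp point (between the pads) lies r.hold_point_z behind it (r.hold_point_z is the distance from the TCP to the grasp point, in mm); z points along the fingers, y is the direction in which the jaws open and shut (so a half turn about z gives the same grasp; the last joint's range is limited). The gripper opens to 88 mm and grips with 3 to 60 N. Pads are 18 mm wide; open, the fingers measure 123 mm over their backs; the gripper's body (75 mm by 187 mm) begins 45 mm behind the grasp point.
Start: joints at [66.165, 39.483, -11.15, 89.685, 9.013, 51.709, -12.324], TCP at [271.772, -562.844, 238.743] pointing down, gripper open.
Joint ranges: [-172.22, 172.22], [-26.19, 119.32], [-84.43, 86.54], [7.71, 146.69], [-57.33, 237.33], [2.42, 119.75], [-152.13, 152.13]. Speed limits (degrees/s): [147.25, 147.25, 180, 180, 180, 180, 180].

### API

Orientations are given as a 3x3 rotation matrix whose columns are the frame's x, y, z axes.
In Python, from plant import r gives the robot as it stands.
- The arm moves only by the tool arm_command, never from a script. Its argument "motion" is a list of rows, each an object with "fingers": the closure, from 0 (fully open) to 1 (shut); "dp": the shift along the tool's x, y, z in mm, a list of three; "spin": the turn about the tool's z in degrees. A call has 1 to 10 rows; each row is the pose to reach, as a shift and turn from the pose measured when the call began, along the tool's axes at that moment; what a row does not reach only later rows make up. A row lasts 1/12 s, in which the tool goes at most 41.7 mm and 7.16 degrees, less where a joint would pass 70% of its speed; a pose out of reach is approached as far as the arm can. A call with a gripper value outside its range is refused whole. The fingers move at their own pace and stop on an object; "force" is the grip in N (left out, the last holds). Time passes only in rows, so rows that repeat a pose let the fingers close. It gives the time, the measured TCP pose, the force and the opening at its end, in the units of the state.
- r.sense(): the state, without advancing time (a new reading comes with each control period).
- r.grab_frame(name): name is "scene" or "side" or "wrist"; returns a dict with "color" (400x640x3 uint8, blue, green, red), "K" (3x3 intrinsics, pixels), "distortion" ([k1, k2, p1, p2, k3] as OpenCV has them; the pictures are not rectified), "rvec" (rotation vector, rad) and "tvec" (3), from world to camera coordinates, as OpenCV has them; the wrist camera has in their place "T_tool_cam" (4x4, takes a point from camera to tool coordinates, whose origin is the TCP and whose axes are the flange's). Camera axes: x right, y down, z forward; pixel columns grow to the right and rows downward; lengths in mm; the calibration is good to about 2 mm. A picture is of the moment at which its call begins: read the wrist's pose just before it. There is no depth.
- r.job_done(): hands the job in, once; it reports no verdict.
Trained networks look in a picture, given as the dict that the camera call returned (one of the last four; its "shot" number tells which), for a name from the list of things; names that differ only in an ending like _2 or _b are one class to them, and where a whole thing is asked for, a point or a joint stands for the part that bears it (a point fixed in the world has none). Each returns a list of dicts, best first, with "conf" (0 to 1); they miss things now and then, are a little off and sometimes report something else, mostly with a low value. They report only what shows in the picture. A call takes as long as a camera call. They do not tell look-alikes from the thing itself.
- r.find_in(picture, name): "centre" ([column, row] in pixels, amid what is visible of it).
- r.place_of(picture, name): "centre" ([column, row] in pixels: a listed point, or the origin of a listed thing).
The state is a dict: "t": time; "q": joint angles; "dq": joint speeds; "effort": joint torques, N m; "tool_pos": TCP position; "ee_rot": TCP orientation; "wrist_force": force on the tool from outside, world axes, zero at the start; "torque": the same for the moment, N m; "grip_width": finger opening in mm.
Only numpy, scipy, OpenCV 4.12 (cv2) and the standard library are available. Lean on these libraries where they do the work, as an engineer would, in place of code of your own. Each camera call takes 0.05 s, during which the arm holds its last target. There are 200 camera calls.

## Working session

There is one attempt and no reset: what is moved stays moved. The work goes in short steps, Python scripts to look and compute and a tool call to move; the robot and the scene stay as the last step left them, time stands still between calls to the robot, and variables do not carry over. Pictures are saved under pics/ and viewed, about 8 in all and at most 12, crops included, and the job is handed in when it is done.

Besides the shell and the picture viewer there is one more tool, called by a JSON object that holds its "fn" and its "kwargs", one argument or row to a line. arm_command: Moves the arm, as the interface text tells. Its arguments: {"type":"object","properties":{"motion":{"type":"array","items":{"type":"object","properties":{"fingers":{"type":"number"},"dp":{"type":"array","items":{"type":"number"}},"spin":{"type":"number"}}}},"force":{"type":"number"}},"required":["motion"]}

```bash
ls; mkdir -p pics; python3 - <<'E'
from plant import r
import cv2
s=r.sense();print(s['t'],s['tool_pos'],s['ee_rot'],s['grip_width'],r.hold_point_z)
for c in ['scene','side']:
    p=r.grab_frame(c);cv2.imwrite(f'pics/{c}0.png',p['color'])
    print(c,p['K'],p['distortion'],p['rvec'],p['tvec'])
    for n in ['mask','mask_handle','mask_pin_end','bed','pin_strip','latch_knob','latch']:
        try: print(n,[(round(d['conf'],2),[round(float(x)) for x in d['centre']]) for d in r.place_of(p,n)][:3])
        except Exception as e: print(n,e)
E
```

```text
pics
0.0 [ 271.42553918 -562.29237697  237.9108812 ] [[ 9.00495721e-01  4.34863908e-01 -9.15309351e-04]
 [ 4.34864848e-01 -9.00494356e-01  1.57450303e-03]
 [-1.39536363e-04 -1.81586911e-03 -9.99998342e-01]] 88.40849890829293 18.700000000000003
scene [[422.21969485   0.         319.97532354]
 [  0.         422.21969485 200.0347165 ]
 [  0.           0.           1.        ]] [-0.00993005  0.          0.          0.          0.        ] [ 1.46670956  1.97071896 -0.9022289 ] [ 131.71242504 -260.33203518 1488.14911537]
mask [(0.93, [266, 155]), (0.82, [374, 230])]
mask_handle [(0.83, [266, 139]), (0.63, [378, 219])]
mask_pin_end [(0.8, [384, 248]), (0.57, [249, 154])]
bed [(0.72, [247, 213])]
pin_strip [(0.89, [241, 217])]
latch_knob [(0.59, [248, 224])]
latch it knows: bed, bole_jar, brush, latch_knob, leaf_book, mask, mask_handle, mask_pin_end, pin_strip, sample, size_can, tape, weight
side [[505.17448423   0.         322.1458115 ]
 [  0.         505.17448423 200.75157047]
 [  0.           0.           1.        ]] [-0.06446343  0.          0.          0.          0.        ] [ 2.15067446  0.76025477 -0.37908153] [-378.5490485  -144.66226982 2036.068323  ]
mask [(0.84, [223, 219]), (0.57, [348, 192])]
mask_handle [(0.91, [220, 210]), (0.82, [348, 183]), (0.42, [297, 253])]
mask_pin_end [(0.73, [216, 228]), (0.56, [365, 195])]
bed [(0.91, [297, 250])]
pin_strip [(0.91, [308, 252]), (0.42, [353, 279])]
latch_knob [(0.57, [331, 238])]
latch it knows: bed, bole_jar, brush, latch_knob, leaf_book, mask, mask_handle, mask_pin_end, pin_strip, sample, size_can, tape, weight
```

```bash
cat > h.py <<'E'
import numpy as np, cv2
from plant import r
def und(p,uv): return cv2.undistortPoints(np.array([[uv]],float),p['K'],np.array(p['distortion'],float))[0,0]
def ray(p,uv,s=None):
    """origin, direction in world; s = state for the wrist camera"""
    d=np.append(und(p,uv),1.)
    if 'rvec' in p:
        R=cv2.Rodrigues(np.array(p['rvec'],float))[0]; t=np.array(p['tvec'],float).ravel()
        return -R.T@t, R.T@d
    T=np.array(p['T_tool_cam']); R=np.array(s['ee_rot'])
    return np.array(s['tool_pos'])+R@T[:3,3], R@T[:3,:3]@d
def atz(p,uv,z,s=None):
    o,d=ray(p,uv,s); return o+d*(z-o[2])/d[2]
def tri(*rays):
    A=np.zeros((3,3));b=np.zeros(3)
    for o,d in rays:
        d=d/np.linalg.norm(d);M=np.eye(3)-np.outer(d,d);A+=M;b+=M@o
    return np.linalg.solve(A,b)
E
python3 - <<'E'
import cv2,numpy as np
a=cv2.imread('pics/scene0.png')[100:300,150:470];b=cv2.imread('pics/side0.png')[120:320,170:490]
cv2.imwrite('pics/both0.png',np.vstack([cv2.resize(x,(480*8//5//1,300*8//5//1))[:, :] if 0 else cv2.resize(x,(480,300),interpolation=cv2.INTER_CUBIC) for x in (a,b)]))
from h import *
P={c:r.grab_frame(c) for c in('scene','side')}
np.set_printoptions(precision=1,suppress=True)
pairs={'maskA':((266,155),(348,192)),'maskB':((374,230),(223,219)),'hA':((266,139),(348,183)),'hB':((378,219),(220,210)),'peA':((249,154),(365,195)),'peB':((384,248),(216,228)),'bed':((247,213),(297,250)),'strip':((241,217),(308,252)),'knob':((248,224),(331,238))}
for k,(u,v) in pairs.items(): print(k,tri(ray(P['scene'],u),ray(P['side'],v)))
E
```

```text
maskA [646.6 -78.7 252. ]
maskB [-196.2  100.1 -555.7]
hA [645.1 -77.7 287.1]
hB [-225.4  109.1 -514.5]
peA [710.8 -88.3 286.2]
peB [-320.3  150.4 -748.3]
bed [ 534.  -186.7   -5.5]
strip [ 577.7 -183.8   14.5]
knob [ 634.9 -131.4   63.8]
```

View pics/both0.png

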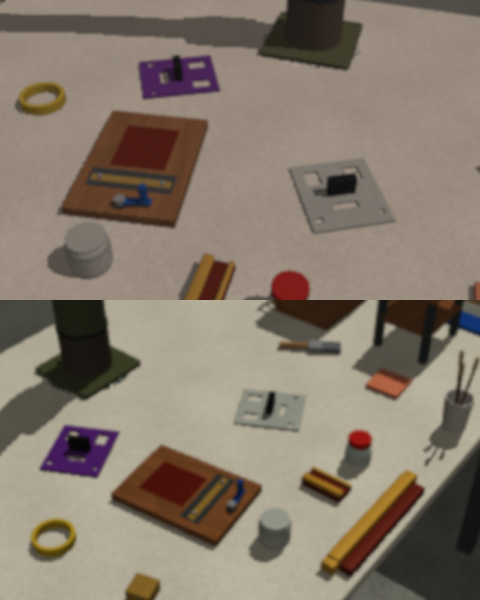

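The top panel (scene) shows the silver mask at about (374,230), the purple decoy at (268,150) and the bed at (245,213) with the blue knob near (248,224). In the side panel the silver mask is at (348,192) and the purple one at (223,219), so I'll pair them that way.

```bash
python3 - <<'E'
from h import *
np.set_printoptions(precision=1,suppress=True)
P={c:r.grab_frame(c) for c in('scene','side')}
pairs={'mask':((374,230),(348,192)),'h':((378,219),(348,183)),'pe':((384,248),(365,195)),'bed':((247,213),(297,250)),'strip':((241,217),(308,252)),'knob':((248,224),(331,238))}
for k,(u,v) in pairs.items(): print(k,tri(ray(P['scene'],u),ray(P['side'],v)))
for n in ['tape','size_can','bole_jar','sample','weight','brush','leaf_book']:
    a=r.place_of(P['scene'],n);b=r.place_of(P['side'],n)
    print(n,[ (round(d['conf'],2),atz(P['scene'],d['centre'],0)[:2]) for d in a[:2]],[ (round(d['conf'],2),atz(P['side'],d['centre'],0)[:2]) for d in b[:2]])
print(r.sense()['t'],r.grab_frame('wrist')['T_tool_cam'])
E
```

```text
mask [490.9 154.2  -1.7]
h [485.6 160.   34.1]
pe [542.9 189.1  -9.3]
bed [ 534.  -186.7   -5.5]
strip [ 577.7 -183.8   14.5]
knob [ 634.9 -131.4   63.8]
tape [(0.91, array([ 415. , -466.1]))] [(0.94, array([ 408. , -463.5]))]
size_can [(0.63, array([ 757.7, -179.1])), (0.51, array([456. , 156.5]))] [(0.8, array([ 755.2, -170.7])), (0.5, array([ 638.9, -453.6]))]
bole_jar [(0.72, array([769.5, 133.5]))] [(0.96, array([764.2, 131.9]))]
sample [(0.9, array([757.2,   7.3]))] [(0.93, array([757.9,  15.5])), (0.5, array([ 761.8, -174.9]))]
weight [(0.6, array([ 654.4, -447.5]))] [(0.84, array([ 641.4, -448.4]))]
brush [(0.55, array([417. , 441.5]))] [(0.53, array([406.3, 448.2]))]
leaf_book [(0.77, array([674. , 427.5])), (0.69, array([ 656.1, -451.5]))] [(0.71, array([680.1, 427.4]))]
1.6 [[   0.    -0.9   -0.3   82.7]
 [   1.     0.    -0.     1.6]
 [   0.    -0.3    0.9 -146.3]
 [   0.     0.     0.     1. ]]
```

```bash
cat >> h.py <<'E'
def go(x,y,z,ang):
    """print dp and spin to reach world TCP x,y,z with tool x axis at ang degrees"""
    s=r.sense();R=np.array(s['ee_rot']);d=R.T@(np.array([x,y,z])-s['tool_pos'])
    a=np.degrees(np.arctan2(R[1,0],R[0,0]));sp=(a-ang+180)%360-180
    print('dp',np.round(d,1),'spin',round(sp,2),'t',s['t'],'from',np.round(s['tool_pos'],1),'ang',round(a,2),'F',np.round(s['wrist_force'],1),'w',round(s['grip_width'],1))
E
python3 -c "
from h import *
go(585,-143,250,90)"
```

```text
dp [ 464.6 -241.8  -11.3] spin -64.22 t 1.65 from [ 271.8 -562.8  238.7] ang 25.78 F [-0.1 -0.2 -0.4] w 88.3
```

{"fn": "arm_command", "kwargs": {
  "motion": [
    {"dp": [46, -24, -1], "spin": -6, "fingers": 0},
    {"dp": [465, -242, -11], "spin": -64, "fingers": 0},
    {"dp": [465, -242, -11], "spin": -64, "fingers": 0},
    {"dp": [465, -242, -11], "spin": -64, "fingers": 0},
    {"dp": [465, -242, -11], "spin": -64, "fingers": 0},
    {"dp": [465, -242, -11], "spin": -64, "fingers": 0},
    {"dp": [465, -242, -11], "spin": -64, "fingers": 0},
    {"dp": [465, -242, -11], "spin": -64, "fingers": 0},
    {"dp": [465, -242, -11], "spin": -64, "fingers": 0},
    {"dp": [465, -242, -11], "spin": -64, "fingers": 0}
  ]
}}

```text
t: 2.48
tool_pos: [521.7, -227.5, 247.6]
ee_rot: [[-0.001, 1.0, 0.0], [1.0, 0.001, -0.0], [-0.0, 0.0, -1.0]]
wrist_force: [1.5, -1.2, -1.0]
grip_width: 87.9
```

```bash
python3 -c "
from h import *
go(585,-143,250,90)"
```

```text
dp [84.5 63.3 -2.4] spin 0.05 t 2.4833 from [ 521.7 -227.5  247.6] ang 90.05 F [ 1.5 -1.2 -1. ] w 87.9
```

{"fn": "arm_command", "kwargs": {
  "motion": [
    {"dp": [84, 63, -2], "spin": 0, "fingers": 0},
    {"dp": [84, 63, -2], "spin": 0, "fingers": 0},
    {"dp": [84, 63, -2], "spin": 0, "fingers": 0},
    {"dp": [84, 63, -2], "spin": 0, "fingers": 0},
    {"dp": [84, 63, -2], "spin": 0, "fingers": 0},
    {"dp": [84, 63, -2], "spin": 0, "fingers": 0}
  ]
}}

```text
t: 2.98
tool_pos: [583.9, -144.9, 249.3]
ee_rot: [[0.0, 1.0, -0.001], [1.0, -0.0, -0.002], [-0.002, -0.001, -1.0]]
wrist_force: [0.0, -0.2, -0.5]
grip_width: 88.3
```

```bash
python3 - <<'E'
from h import *
np.set_printoptions(precision=1,suppress=True)
s=r.sense();p=r.grab_frame('wrist');cv2.imwrite('pics/w_bed.png',p['color'])
import pickle;pickle.dump((s,p),open('w_bed.pkl','wb'))
print(s['t'],s['tool_pos'],p['K'][0,0],p['distortion'])
for n,z in [('bed',0),('pin_strip',20),('latch_knob',61.5)]:
    for d in r.place_of(p,n): print(n,round(d['conf'],2),np.array(d['centre']),atz(p,d['centre'],z,s))
E
```

```text
2.9833 [ 583.9 -144.9  249.3] 354.6364177666164 [-0.1  0.   0.   0.   0. ]
bed 0.79 [274.4 195.1] [ 532.7 -195.1    0. ]
pin_strip 0.58 [324.3 195.9] [ 591.1 -189.4   20. ]
latch_knob 0.9 [372.3 161.3] [ 636.5 -140.3   61.5]
```

View pics/w_bed.png

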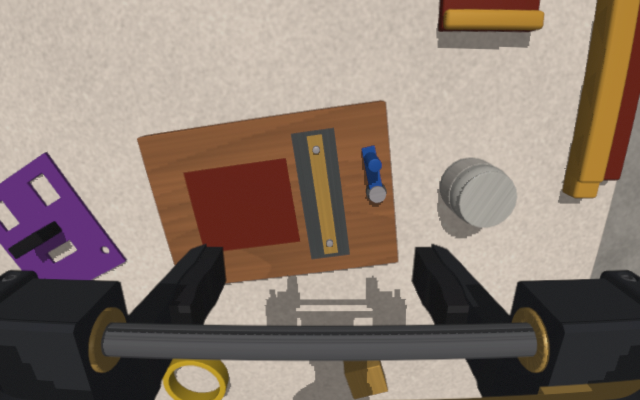

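The wrist picture shows the bed with its two pins near (316,150) and (330,243), inside a dark strip spanning about (292..349, 130..258). The blue knob is at (374,162) and the latch hub at (377,194). The latch is open.

```bash
python3 - <<'E'
from h import *
import pickle
np.set_printoptions(precision=1,suppress=True)
s,p=pickle.load(open('w_bed.pkl','rb'))
im=p['color'];hsv=cv2.cvtColor(im,cv2.COLOR_BGR2HSV)
# pins: low-saturation bright spots
sub=(hsv[...,1]<70)&(hsv[...,2]>110);m=np.zeros(im.shape[:2],np.uint8)
for (u,v) in [(316,150),(330,243)]:
    m[v-9:v+9,u-8:u+8]=sub[v-9:v+9,u-8:u+8]*255
n,l,st,c=cv2.connectedComponentsWithStats(m)
W=[]
for i in range(1,n):
    if st[i,4]>6: W.append(atz(p,c[i],24.5,s));print('pin',c[i],st[i],W[-1])
b=W[0]-W[-1];print('pin sep',np.linalg.norm(b),'bed ang',np.degrees(np.arctan2(b[1],b[0]))-90)
# strip (grey) + bar hull
g=((hsv[...,1]<60)&(hsv[...,2]>40)&(hsv[...,2]<110)).astype(np.uint8)*255
k=np.zeros_like(g);k[120:265,285:355]=g[120:265,285:355]
n,l,st,c=cv2.connectedComponentsWithStats(k)
pts=np.argwhere(np.isin(l,[i for i in range(1,n) if st[i,4]>200]))[:,::-1]
print(st[1:][st[1:,4]>50])
w=np.array([atz(p,q.astype(float),20,s)[:2] for q in pts],np.float32)
print('strip rect',cv2.minAreaRect(w))
cv2.imwrite('pics/zoom.png',cv2.resize(im[90:275,270:410],None,fx=3,fy=3,interpolation=cv2.INTER_CUBIC))
# bed outline corners on top
for q in [(139,137),(385,101),(398,262)]: print('corner',atz(p,q,20,s))
E
```

```text
pin [315.6 149.1] [313 146   7   7  41] [ 581.5 -135.7   24.5]
pin [329.2 242.7] [326 239   7   8  40] [ 597.  -244.9   24.5]
pin sep 110.27522003081387 bed ang 8.078206660481328
[[ 291  128   58  131 3329]]
strip rect ((587.9273681640625, -190.75453186035156), (45.30409240722656, 149.3433074951172), 8.015569686889648)
corner [ 390.8 -122.5   20. ]
corner [653.2 -86.1  20. ]
corner [ 679.8 -272.8   20. ]
```

View pics/zoom.png

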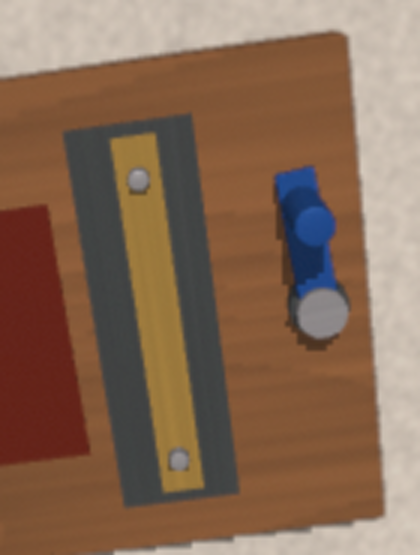

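The zoom shows both pins on the brass bar and the latch open by about 0.1 rad. The measured pin separation is 110.3 mm, which matches the 110 mm given. Next I'll view the mask.

```bash
python3 -c "
from h import *
go(467,188,250,124)"
```

```text
dp [ 333.1 -117.4   -0.7] spin -34.1 t 3.1833 from [ 583.8 -145.3  249.5] ang 89.9 F [-0.7  0.7  0. ] w 87.9
```

{"fn": "arm_command", "kwargs": {
  "motion": [
    {"dp": [33, -12, 0], "spin": -4, "fingers": 0},
    {"dp": [333, -117, 0], "spin": -34, "fingers": 0},
    {"dp": [333, -117, 0], "spin": -34, "fingers": 0},
    {"dp": [333, -117, 0], "spin": -34, "fingers": 0},
    {"dp": [333, -117, 0], "spin": -34, "fingers": 0},
    {"dp": [333, -117, 0], "spin": -34, "fingers": 0},
    {"dp": [333, -117, 0], "spin": -34, "fingers": 0},
    {"dp": [333, -117, 0], "spin": -34, "fingers": 0},
    {"dp": [333, -117, 0], "spin": -34, "fingers": 0},
    {"dp": [333, -117, 0], "spin": -34, "fingers": 0}
  ]
}}

```text
t: 4.02
tool_pos: [465.1, 194.4, 250.3]
ee_rot: [[-0.565, 0.825, 0.0], [0.825, 0.565, 0.004], [0.003, 0.003, -1.0]]
wrist_force: [-1.5, 0.1, 0.9]
grip_width: 88.0
```

{"fn": "arm_command", "kwargs": {
  "motion": [
    {"dp": [0, 0, 0], "spin": 0, "fingers": 0},
    {"dp": [0, 0, 0], "spin": 0, "fingers": 0},
    {"dp": [0, 0, 0], "spin": 0, "fingers": 0}
  ]
}}

```text
t: 4.27
tool_pos: [465.7, 192.6, 250.2]
ee_rot: [[-0.563, 0.826, 0.0], [0.826, 0.563, 0.003], [0.002, 0.002, -1.0]]
wrist_force: [-0.6, -0.7, -0.7]
grip_width: 88.1
```

```bash
python3 - <<'E'
from h import *
import pickle
np.set_printoptions(precision=1,suppress=True)
s=r.sense();p=r.grab_frame('wrist');cv2.imwrite('pics/w_mask.png',p['color'])
pickle.dump((s,p),open('w_mask.pkl','wb'))
print(s['t'],s['tool_pos'],np.degrees(np.arctan2(s['ee_rot'][1][0],s['ee_rot'][0][0])))
for n,z in [('mask',0),('mask_handle',41),('mask_pin_end',0)]:
    for d in r.place_of(p,n): print(n,round(d['conf'],2),np.array(d['centre']),atz(p,d['centre'],z,s))
E
```

```text
4.2667 [465.7 192.6 250.2] 124.26552370549238
mask 0.64 [320.8 190.9] [493.7 157.7   0. ]
mask 0.52 [368.1 199.1] [545.7 180.8   0. ]
mask_handle 0.8 [323.1 202.7] [495.6 158.7  41. ]
mask_handle 0.5 [590.6  85. ] [647.4 413.5  41. ]
mask_pin_end 0.68 [367.8 200.7] [546.6 179.    0. ]
```

View pics/w_mask.png

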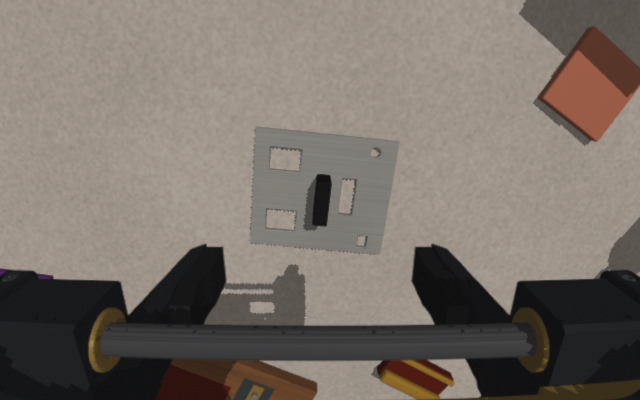

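The silver plate has corners near (256,127), (398,141), (379,253) and (250,243), and its handle is at (321,200). The holes are on the right end: the round one at (376,152) and the slot at (361,240).

```bash
cat > fit.py <<'E'
from h import *
from scipy.optimize import least_squares
def plate(p,s,quad,z):
    """fit 160x140 plate-top rectangle at height z to image edges near quad (TL,TR,BR,BL px; TL= -x,+y). returns x,y,deg"""
    g=cv2.GaussianBlur(p['color'],(0,0),1.0).astype(float)
    P=[]
    quad=np.array(quad,float);c=quad.mean(0)
    for i in range(4):
        a,b=quad[i],quad[(i+1)%4];t=(b-a)/np.linalg.norm(b-a);n=np.array([t[1],-t[0]])
        if n@(a-c)<0:n=-n
        for f in np.linspace(.12,.88,25):
            ks=np.arange(-5,5.01,.25)
            q=(a+f*(b-a))+ks[:,None]*n
            v=cv2.remap(g,q[:,0].astype(np.float32),q[:,1].astype(np.float32),cv2.INTER_LINEAR).reshape(len(ks),3)
            e=np.abs(np.gradient(v,axis=0)).sum(1)
            P.append((i,atz(p,q[e.argmax()],z,s)[:2]))
    I=np.array([i for i,_ in P]);W=np.array([w for _,w in P])
    sg=np.array([[0,70],[80,0],[0,-70],[-80,0]])[I]
    def f(v):
        a=v[2];d=(W-v[:2])@np.array([[np.cos(a),-np.sin(a)],[np.sin(a),np.cos(a)]])
        return np.where(sg[:,0]!=0,d[:,0]-sg[:,0],d[:,1]-sg[:,1])
    C=[atz(p,q,z,s)[:2] for q in quad];m=np.mean(C,0);x=C[1]-C[0]
    o=least_squares(f,[*m,np.arctan2(x[1],x[0])],loss='soft_l1')
    rs=f(o.x);print('side med resid',[round(float(np.median(rs[I==i])),1) for i in range(4)])
    return o.x[0],o.x[1],np.degrees(o.x[2])
E
python3 - <<'E'
from fit import *
import pickle
np.set_printoptions(precision=1,suppress=True)
s,p=pickle.load(open('w_mask.pkl','rb'))
x,y,a=plate(p,s,[(256,127),(398,141),(379,253),(250,243)],5);print(x,y,a)
for q in [(376,152.5),(361,240.5)]:print('hole',atz(p,q,4,s))
for q in [(316,175),(331,175),(328.5,226),(313,225)]: print('bar corner?',atz(p,q,41,s))
E
```

```text
side med resid [1.3, 0.5, -1.3, -0.7]
494.84037179370415 155.56190697931046 28.324964601767135
hole [518.7 231.    4. ]
hole [569.3 134.    4. ]
bar corner? [472.2 179.6  41. ]
bar corner? [485.1 188.4  41. ]
bar corner? [515.6 139.9  41. ]
bar corner? [501.  131.4  41. ]
```

```bash
python3 -c "
from h import *
go(494.7,156.5,12,118.1)"
```

```text
dp [-47.3   2.9 238.1] spin 6.18 t 4.4667 from [465.6 193.  250.2] ang 124.28 F [-0.9 -0.4 -0.4] w 88.2
```

{"fn": "arm_command", "kwargs": {
  "motion": [
    {"dp": [-47, 3, 30], "spin": 6, "fingers": 0},
    {"dp": [-47, 3, 60], "spin": 6, "fingers": 0},
    {"dp": [-47, 3, 100], "spin": 6.2, "fingers": 0.3},
    {"dp": [-47, 3, 140], "spin": 6.2, "fingers": 0.4},
    {"dp": [-47, 3, 180], "spin": 6.2, "fingers": 0.4},
    {"dp": [-47, 3, 210], "spin": 6.2, "fingers": 0.4},
    {"dp": [-47, 3, 225], "spin": 6.2, "fingers": 0.4},
    {"dp": [-47, 3, 234], "spin": 6.2, "fingers": 0.4},
    {"dp": [-47, 3, 238], "spin": 6.2, "fingers": 0.4},
    {"dp": [-47, 3, 238], "spin": 6.2, "fingers": 0.4}
  ]
}}

```text
t: 5.3
tool_pos: [494.8, 156.6, 11.8]
ee_rot: [[-0.47, 0.882, 0.0], [0.882, 0.47, 0.004], [0.003, 0.002, -1.0]]
wrist_force: [0.3, -0.0, 0.2]
grip_width: 53.0
```

```bash
python3 -c "
from h import *
go(494.7,156.5,12,118.1)"
```

```text
dp [-0.1 -0.2 -0.2] spin -0.04 t 5.3 from [494.8 156.6  11.8] ang 118.06 F [ 0.3 -0.   0.2] w 53.0
```

{"fn": "arm_command", "kwargs": {
  "force": 35,
  "motion": [
    {"dp": [0, 0, 0], "spin": 0, "fingers": 1},
    {"dp": [0, 0, 0], "spin": 0, "fingers": 1},
    {"dp": [0, 0, 0], "spin": 0, "fingers": 1},
    {"dp": [0, 0, 0], "spin": 0, "fingers": 1},
    {"dp": [0, 0, 0], "spin": 0, "fingers": 1},
    {"dp": [0, 0, 0], "spin": 0, "fingers": 1},
    {"dp": [0, 0, 0], "spin": 0, "fingers": 1},
    {"dp": [0, 0, 0], "spin": 0, "fingers": 1}
  ]
}}

```text
t: 5.97
tool_pos: [495.0, 156.6, 12.2]
ee_rot: [[-0.471, 0.882, 0.001], [0.882, 0.471, 0.003], [0.003, 0.002, -1.0]]
wrist_force: [-0.3, -1.1, 5.4]
grip_width: 15.5
```

{"fn": "arm_command", "kwargs": {
  "motion": [
    {"dp": [0, 0, -10], "spin": 0, "fingers": 1},
    {"dp": [0, 0, -30], "spin": 0, "fingers": 1},
    {"dp": [0, 0, -60], "spin": 0, "fingers": 1},
    {"dp": [0, 0, -90], "spin": 0, "fingers": 1},
    {"dp": [0, 0, -100], "spin": 0, "fingers": 1},
    {"dp": [0, 0, -100], "spin": 0, "fingers": 1},
    {"dp": [0, 0, -100], "spin": 0, "fingers": 1}
  ]
}}

```text
t: 6.55
tool_pos: [494.7, 155.8, 111.6]
ee_rot: [[-0.47, 0.883, 0.0], [0.883, 0.47, 0.003], [0.003, 0.002, -1.0]]
wrist_force: [0.4, -1.1, -4.3]
grip_width: 15.5
```

```bash
python3 - <<'E'
from h import *
import pickle
go(539,-183,112,98.05)
s=r.sense();p=r.grab_frame('wrist');cv2.imwrite('pics/w_held.png',p['color'])
pickle.dump((s,p),open('w_held.pkl','wb'))
E
```

```text
dp [-319.8 -120.2   -1.4] spin 19.99 t 6.55 from [494.7 155.8 111.6] ang 118.04 F [ 0.4 -1.1 -4.3] w 15.5
```

View pics/w_held.png

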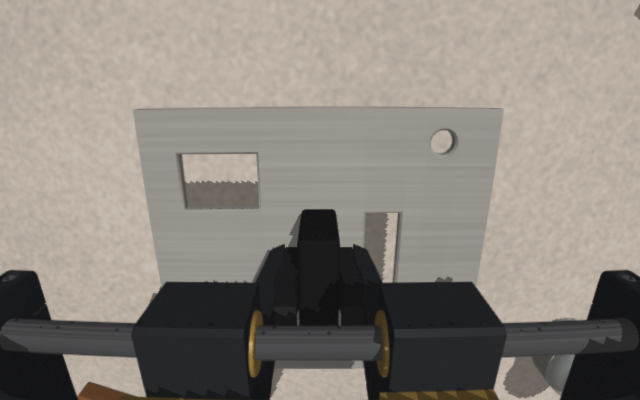

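The mask is held level. Its far edge runs from (135,109) to (503,108), the round hole is at (442,141), and the handle is between the pads.

```bash
python3 - <<'E'
from h import *
import pickle
np.set_printoptions(precision=1,suppress=True)
s,p=pickle.load(open('w_held.pkl','rb'))
R=np.array(s['ee_rot']);zt=s['tool_pos'][2]-7
hs=cv2.cvtColor(p['color'],cv2.COLOR_BGR2HSV)
g=cv2.GaussianBlur(p['color'],(0,0),1)
e=cv2.fitEllipse
c=p['color'][120:165,420:465].astype(int);sat=(c[...,2]-c[...,0]>12).astype(np.uint8)
n,l,st,cc=cv2.connectedComponentsWithStats(sat);i=1+st[1:,4].argmax();print(st[i],cc[i]+[420,120])
tf=lambda q,dz=0:R.T@(atz(p,q,zt+dz,s)-s['tool_pos'])
cnt,_=cv2.findContours((l==i).astype(np.uint8),0,2)
el=cv2.fitEllipse(max(cnt,key=len));h=np.array(el[0])+[420,120];print('ellipse',el,h)
print('hole top',tf(h),'at mid',tf(h,-2.5))
for q in [(135,109),(503,108)]: print('corner',tf(q))
# top edge subpixel
gr=cv2.GaussianBlur(cv2.cvtColor(p['color'],cv2.COLOR_BGR2GRAY),(0,0),1).astype(float)
E=[]
for u in range(160,480,10):
    d=np.abs(np.gradient(gr[98:122,u]));E.append(tf((u,98+d.argmax()))[:2])
E=np.array(E);k=np.polyfit(E[:,1],E[:,0],1);print('edge x at y0',k[1],'slope deg',np.degrees(np.arctan(k[0])))
print('wrist moment',s['torque'])
E
```

```text
[ 10  10  22  24 405] [440.8 141.4]
ellipse ((20.91655921936035, 21.369192123413086), (19.65937042236328, 24.53453254699707), 35.80118179321289) [440.9 141.4]
hole top [54.7 54.   7.2] at mid [54.3 54.9  9.7]
corner [ 68.9 -78.7   7. ]
corner [69.4 79.9  7.3]
edge x at y0 69.5665346431562 slope deg 0.15898751958398363
wrist moment [-0.1 -0.1  0. ]
```

```bash
python3 -c "
from h import *
go(534.7,-197.6,70,98.05)"
```

```text
dp [-330.8 -130.3   40.1] spin 20.0 t 6.6 from [494.2 155.6 110.9] ang 118.05 F [-0.3  0.  -3.2] w 16.0
```

{"fn": "arm_command", "kwargs": {
  "motion": [
    {"dp": [-20, -8, 0], "spin": 1, "fingers": 1},
    {"dp": [-55, -22, 0], "spin": 4, "fingers": 1},
    {"dp": [-92, -36, 0], "spin": 7, "fingers": 1},
    {"dp": [-130, -50, 0], "spin": 10, "fingers": 1},
    {"dp": [-168, -65, 0], "spin": 12, "fingers": 1},
    {"dp": [-206, -80, 0], "spin": 15, "fingers": 1},
    {"dp": [-244, -95, 0], "spin": 17, "fingers": 1},
    {"dp": [-282, -110, 0], "spin": 19, "fingers": 1},
    {"dp": [-310, -121, 0], "spin": 20, "fingers": 1},
    {"dp": [-325, -128, 0], "spin": 20, "fingers": 1}
  ]
}}

```text
t: 7.43
tool_pos: [532.3, -197.5, 107.4]
ee_rot: [[-0.133, 0.991, -0.005], [0.991, 0.133, -0.001], [-0.0, -0.005, -1.0]]
wrist_force: [0.3, -0.0, -3.0]
grip_width: 15.6
```

```bash
python3 -c "
from h import *
go(534.7,-197.6,50,98.05)"
```

```text
dp [-0.4  2.7 57.4] spin -0.41 t 7.4333 from [ 532.3 -197.5  107.4] ang 97.64 F [ 0.3 -0.  -3. ] w 15.6
```

{"fn": "arm_command", "kwargs": {
  "motion": [
    {"dp": [0, 1, 15], "spin": 0, "fingers": 1},
    {"dp": [0, 2, 35], "spin": -0.4, "fingers": 1},
    {"dp": [-0.4, 2.7, 50], "spin": -0.4, "fingers": 1},
    {"dp": [-0.4, 2.7, 57], "spin": -0.4, "fingers": 1},
    {"dp": [-0.4, 2.7, 57], "spin": -0.4, "fingers": 1},
    {"dp": [-0.4, 2.7, 57], "spin": -0.4, "fingers": 1},
    {"dp": [-0.4, 2.7, 57], "spin": -0.4, "fingers": 1}
  ]
}}

```text
t: 8.02
tool_pos: [535.0, -197.2, 50.6]
ee_rot: [[-0.14, 0.99, -0.005], [0.99, 0.14, -0.001], [-0.0, -0.005, -1.0]]
wrist_force: [0.5, -0.5, -2.7]
grip_width: 15.6
```

```bash
python3 - <<'E'
from h import *
import pickle
go(534.7,-197.6,39,98.05)
s=r.sense();p=r.grab_frame('wrist');pickle.dump((s,p),open('w_hov.pkl','wb'))
q=r.grab_frame('side')
a=cv2.resize(p['color'][90:290,120:520],(800,400));b=cv2.resize(q['color'][215:290,250:400],(400,200))
cv2.imwrite('pics/hov.png',np.vstack([a,np.hstack([b,cv2.resize(p['color'][120:165,415:505],(400,200),interpolation=cv2.INTER_CUBIC)])]))
print(s['ee_rot'])
E
```

```text
dp [-0.3 -0.3 11.6] spin 0.02 t 8.0167 from [ 535.  -197.2   50.6] ang 98.07 F [ 0.5 -0.5 -2.7] w 15.6
[[-1.40459830e-01  9.90073363e-01 -5.07654953e-03]
 [ 9.90086378e-01  1.40457892e-01 -7.37974007e-04]
 [-1.76069623e-05 -5.12987824e-03 -9.99986842e-01]]
```

View pics/hov.png

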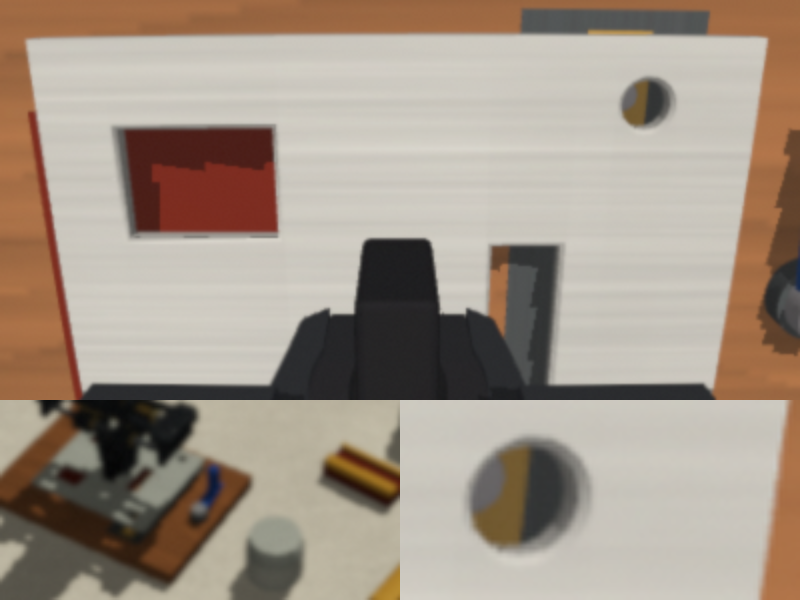

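The top panel shows the round hole with the brass bar through it and the pin at its left rim. The pin's right edge is at about u=438.6 and its centre at about v=139.7. I'll compute the offset allowing for parallax.

```bash
python3 - <<'E'
from h import *
import pickle
np.set_printoptions(precision=1,suppress=True)
s,p=pickle.load(open('w_hov.pkl','rb'))
R=np.array(s['ee_rot']);T=s['tool_pos']
c=p['color'][115:170,415:470].astype(int)
# hole: not plate (bright, neutral)
m=(c.min(2)<140).astype(np.uint8)
n,l,st,cc=cv2.connectedComponentsWithStats(m);i=l[26,24];print(st[i],cc[i]+[415,115])
tf=lambda q,z:R.T@(atz(p,q,z,s)-T)
gr=(c[...,0]-0.5*c[...,2])  # steel vs brass
hole=np.array([440.9,141.4])
print('hole top now',tf(cc[i]+[415,115],T[2]-7))
print(c[25,5:45].tolist())
for z in(24,25,26): print('pin',z,tf((430.7,139.7),z), tf((438.6,139.7),z))
E
```

```text
[ 16  14  26  25 513] [443.  140.8]
hole top now [55.2 55.2  6.7]
[[186, 195, 198], [185, 194, 197], [186, 194, 199], [185, 194, 198], [185, 193, 198], [185, 194, 198], [185, 194, 198], [185, 194, 198], [183, 192, 196], [174, 183, 186], [150, 156, 159], [118, 120, 122], [102, 101, 104], [100, 99, 102], [100, 99, 102], [100, 99, 102], [99, 99, 102], [87, 96, 104], [55, 90, 112], [48, 90, 114], [49, 90, 115], [49, 89, 113], [49, 85, 105], [50, 68, 78], [54, 55, 55], [53, 53, 51], [53, 52, 51], [53, 53, 51], [53, 52, 51], [54, 53, 51], [54, 55, 52], [62, 63, 62], [76, 78, 79], [82, 85, 87], [96, 101, 102], [131, 136, 139], [145, 152, 154], [149, 155, 158], [174, 182, 186], [185, 193, 197]]
pin 24 [52.5 56.  26.3] [52.5 59.9 26.3]
pin 25 [52.6 55.6 25.3] [52.7 59.5 25.3]
pin 26 [52.8 55.3 24.3] [52.8 59.2 24.3]
```

```bash
python3 - <<'E'
import pickle,numpy as np,cv2
s,p=pickle.load(open('w_hov.pkl','rb'))
c=p['color'][126:156,428:456].astype(int)
for v,row in enumerate(c): print(126+v,''.join('.' if x.min()>150 else 'B' if x[2]-x[0]>25 else 'S' if x.mean()>85 else 'd' for x in row))
E
```

```text
126 ............................
127 ............................
128 ...............SSS..........
129 ............SSSSSSSSSSS.....
130 ..........SSSSBBSSSSSSSS....
131 ........SSSBBBBBdddddSSSS...
132 .......SSBBBBBBBddddddSSSSS.
133 ......SSSSBBBBBBdddddddSSSSS
134 .....SSSSSBBBBBBddddddddSSSS
135 .....SSSSSBBBBBBddddddddSSSS
136 ....SSSSSSBBBBBBdddddddddSSS
137 ...SSSSSSSBBBBBBdddddddddSSS
138 ...SSSSSSSBBBBBBdddddddddSSS
139 ..SSSSSSSSBBBBBBddddddddddSS
140 ..SSSSSSSSBBBBBBddddddddddSS
141 ..SSSSSSSBBBBBBddddddddddSSS
142 ..SSSSSSBBBBBBBddddddddddSSS
143 ..SSSSSBBBBBBBBdddddddddSSSS
144 ..SSSSBBBBBBBBBdddddddddSSSS
145 ...BBBBBBBBBBBBdddddddddSSS.
146 ...BBBBBBBBBBBBddddddddSSSS.
147 ...BBBBBBBBBBBBdddddddSSSS..
148 ...BBBBBBBBBBBBdddddSSSSSS..
149 ....BBBBBBBBBBdddddSSSSSS...
150 .....BBBBBBBBBddddSSSSS.....
151 ......BBBBBBBBddSSSSSS......
152 .......BBBBBBBSSSSSSS.......
153 .........SSSSSSSSS..........
154 ............................
155 ............................
```

{"fn": "arm_command", "kwargs": {
  "motion": [
    {"dp": [-0.7, 0, 4], "spin": 0, "fingers": 1},
    {"dp": [-0.7, 0, 8], "spin": 0, "fingers": 1},
    {"dp": [-0.7, 0, 10], "spin": 0, "fingers": 1},
    {"dp": [-0.7, 0, 11.5], "spin": 0, "fingers": 1},
    {"dp": [-0.7, 0, 13], "spin": 0, "fingers": 1},
    {"dp": [-0.7, 0, 14.5], "spin": 0, "fingers": 1},
    {"dp": [-0.7, 0, 15], "spin": 0, "fingers": 1},
    {"dp": [-0.7, 0, 15], "spin": 0, "fingers": 1}
  ]
}}

```text
t: 8.78
tool_pos: [535.3, -198.2, 36.0]
ee_rot: [[-0.14, 0.99, -0.004], [0.99, 0.14, -0.001], [-0.0, -0.004, -1.0]]
wrist_force: [-0.1, -0.8, -3.0]
grip_width: 15.5
```

```bash
python3 -c "
from h import *
go(534.7,-197.6,32,98.05);s=r.sense();print(s['torque'],s['ee_rot'])"
```

```text
dp [ 0.6 -0.5  4. ] spin 0.01 t 8.7833 from [ 535.3 -198.2   36. ] ang 98.06 F [-0.1 -0.8 -3. ] w 15.5
[-0.00486358 -0.11081989  0.02471506] [[-1.40166922e-01  9.90118774e-01 -4.24821199e-03]
 [ 9.90127808e-01  1.40163895e-01 -1.00367295e-03]
 [-3.98309494e-04 -4.34695457e-03 -9.99990473e-01]]
```

There's no contact force 3 mm below the riding height, so the pins look to be in the holes. Continuing down.

{"fn": "arm_command", "kwargs": {
  "motion": [
    {"dp": [0, 0, 1], "spin": 0, "fingers": 1},
    {"dp": [0, 0, 2], "spin": 0, "fingers": 1},
    {"dp": [0, 0, 3], "spin": 0, "fingers": 1},
    {"dp": [0, 0, 3.7], "spin": 0, "fingers": 1},
    {"dp": [0, 0, 3.7], "spin": 0, "fingers": 1},
    {"dp": [0, 0, 3.7], "spin": 0, "fingers": 1}
  ]
}}

```text
t: 9.28
tool_pos: [535.2, -198.3, 32.4]
ee_rot: [[-0.14, 0.99, -0.004], [0.99, 0.14, -0.001], [-0.001, -0.004, -1.0]]
wrist_force: [-0.9, -0.3, -1.2]
grip_width: 15.4
```

```bash
python3 -c "
from h import *
go(534.7,-197.6,32,98.05);s=r.sense();print(s['torque'])"
```

```text
dp [ 0.7 -0.4  0.4] spin 0.0 t 9.2833 from [ 535.2 -198.3   32.4] ang 98.05 F [-0.9 -0.3 -1.2] w 15.4
[-0.01046963 -0.07412726  0.03284394]
```

{"fn": "arm_command", "kwargs": {
  "motion": [
    {"dp": [0, 0, 0.4], "spin": 0, "fingers": 1},
    {"dp": [0, 0, 0.4], "spin": 0, "fingers": 0.5},
    {"dp": [0, 0, 0], "spin": 0, "fingers": 0.4},
    {"dp": [0, 0, 0], "spin": 0, "fingers": 0.4},
    {"dp": [0, 0, 0], "spin": 0, "fingers": 0.4},
    {"dp": [0, 0, 0], "spin": 0, "fingers": 0.4},
    {"dp": [0, 0, -10], "spin": 0, "fingers": 0.4},
    {"dp": [0, 0, -40], "spin": 0, "fingers": 0.4},
    {"dp": [0, 0, -80], "spin": 0, "fingers": 0.4},
    {"dp": [0, 0, -120], "spin": 0, "fingers": 0.4}
  ]
}}

```text
t: 10.12
tool_pos: [534.9, -197.7, 153.8]
ee_rot: [[-0.141, 0.99, -0.006], [0.99, 0.141, -0.0], [0.001, -0.006, -1.0]]
wrist_force: [1.4, 0.3, 0.1]
grip_width: 53.1
```

```bash
python3 -c "
from h import *
go(575,-150,230,98.05)"
```

```text
dp [ 41.7  46.  -76.5] spin 0.04 t 10.1167 from [ 534.9 -197.7  153.8] ang 98.09 F [1.4 0.3 0.1] w 53.1
```

{"fn": "arm_command", "kwargs": {
  "motion": [
    {"dp": [42, 46, -76], "spin": 0, "fingers": 0.6},
    {"dp": [42, 46, -76], "spin": 0, "fingers": 1},
    {"dp": [42, 46, -76], "spin": 0, "fingers": 1},
    {"dp": [42, 46, -76], "spin": 0, "fingers": 1},
    {"dp": [42, 46, -76], "spin": 0, "fingers": 1},
    {"dp": [42, 46, -76], "spin": 0, "fingers": 1}
  ]
}}

```text
t: 10.62
tool_pos: [573.0, -151.3, 228.2]
ee_rot: [[-0.139, 0.99, -0.01], [0.99, 0.139, -0.002], [-0.0, -0.01, -1.0]]
wrist_force: [-0.4, -0.0, -1.4]
grip_width: 15.3
```

```bash
python3 - <<'E'
from h import *
import pickle
s=r.sense();p=r.grab_frame('wrist');pickle.dump((s,p),open('w_seat.pkl','wb'));print(s['tool_pos'],s['grip_width'])
for n,z in [('latch_knob',61.5),('mask_pin_end',20),('mask_handle',61)]:
    for d in r.place_of(p,n): print(n,round(d['conf'],2),np.round(d['centre'],1),np.round(atz(p,d['centre'],z,s),1))
im=p['color']
cv2.imwrite('pics/seat.png',cv2.resize(im[60:300,140:460],None,fx=2.4,fy=2.4,interpolation=cv2.INTER_CUBIC))
E
```

```text
[ 572.96243887 -151.29784109  228.15993678] 15.333866076203357
latch_knob 0.65 [391.2 172.6] [ 637.8 -143.    61.5]
mask_pin_end 0.85 [ 55.4 234.9] [ 283.2 -278.8   20. ]
mask_pin_end 0.72 [332.1 203.7] [ 592.3 -194.9   20. ]
mask_handle 0.65 [273.  213.7] [ 535.1 -198.6   61. ]
mask_handle 0.41 [342.8 378.9] [ 634.  -390.4   61. ]
```

View pics/seat.png

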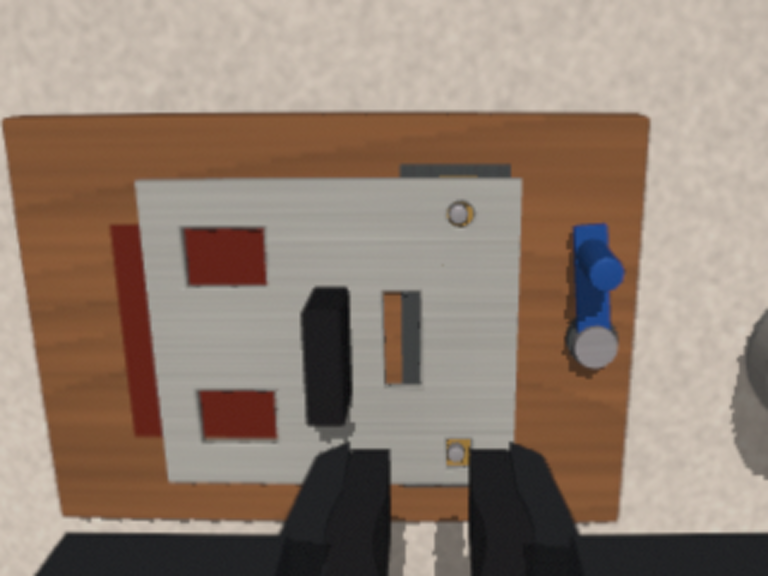

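The bed picture shows a pin centred in the round hole (crop 459,213) and one in the slot (457,453). The plate is parallel to the bed and the latch is open. The mask is seated, so next I'll push the knob from its +x side with closed fingers.

```bash
python3 -c "
from h import *
go(669,-135.5,46,98.05)"
```

```text
dp [  1.7  98.3 181.2] spin -0.04 t 10.8167 from [ 573.6 -150.8  228.1] ang 98.01 F [ 0.1  0.3 -0.5] w 0.9
```

{"fn": "arm_command", "kwargs": {
  "motion": [
    {"dp": [2, 35, 10], "spin": 0, "fingers": 1},
    {"dp": [2, 70, 30], "spin": 0, "fingers": 1},
    {"dp": [2, 98, 60], "spin": 0, "fingers": 1},
    {"dp": [2, 98, 85], "spin": 0, "fingers": 1},
    {"dp": [2, 98, 110], "spin": 0, "fingers": 1},
    {"dp": [2, 98, 145], "spin": 0, "fingers": 1},
    {"dp": [2, 98, 170], "spin": 0, "fingers": 1},
    {"dp": [2, 98, 181], "spin": 0, "fingers": 1},
    {"dp": [2, 98, 181], "spin": 0, "fingers": 1},
    {"dp": [2, 98, 181], "spin": 0, "fingers": 1}
  ]
}}

```text
t: 11.65
tool_pos: [668.7, -135.4, 46.2]
ee_rot: [[-0.139, 0.99, -0.01], [0.99, 0.139, -0.0], [0.001, -0.01, -1.0]]
wrist_force: [-0.3, 0.7, -0.4]
grip_width: 0.0
```

```bash
python3 -c "
from h import *
go(669,-135.5,46,98.05)"
```

```text
dp [-0.2  0.3  0.2] spin -0.06 t 11.65 from [ 668.7 -135.4   46.2] ang 97.99 F [-0.3  0.7 -0.4] w 0.0
```

{"fn": "arm_command", "kwargs": {
  "motion": [
    {"dp": [1, -8, 0], "spin": 0, "fingers": 1},
    {"dp": [2.3, -16, 0], "spin": 0, "fingers": 1},
    {"dp": [2.5, -24, 0], "spin": 0, "fingers": 1},
    {"dp": [2.5, -32, 0], "spin": 0, "fingers": 1},
    {"dp": [0, -40, 0], "spin": 0, "fingers": 1},
    {"dp": [-4, -48, 0], "spin": 0, "fingers": 1},
    {"dp": [-9, -54, 0], "spin": 0, "fingers": 1},
    {"dp": [-13, -59, 0], "spin": 0, "fingers": 1},
    {"dp": [-18, -63, 0], "spin": 0, "fingers": 1},
    {"dp": [-18, -63, 0], "spin": 0, "fingers": 1}
  ]
}}

```text
t: 12.48
tool_pos: [607.4, -164.3, 46.6]
ee_rot: [[-0.137, 0.991, -0.012], [0.991, 0.137, -0.002], [-0.0, -0.012, -1.0]]
wrist_force: [-0.5, -1.2, 0.7]
grip_width: 0.4
```

```bash
python3 - <<'E'
from h import *
go(669,-135.5,46,98.05)
s=r.sense();p=r.grab_frame('wrist');q=r.grab_frame('side')
for c,z in ((p,s),(q,None)):
    for d in r.place_of(c,'latch_knob'): print(round(d['conf'],2),np.round(atz(c,d['centre'],61.5,z),1))
E
```

```text
dp [20.1 64.9 -0.1] spin -0.18 t 12.4833 from [ 607.4 -164.3   46.6] ang 97.87 F [-0.5 -1.2  0.7] w 0.4
0.87 [ 606.3 -181.1   61.5]
0.62 [ 595.6 -159.7   61.5]
```

{"fn": "arm_command", "kwargs": {
  "motion": [
    {"dp": [-3, -1, 0], "spin": 0, "fingers": 1},
    {"dp": [-6, -2, 0], "spin": 0, "fingers": 1},
    {"dp": [-8, -3, 0], "spin": 0, "fingers": 1},
    {"dp": [-8, -3, 0], "spin": 0, "fingers": 1}
  ]
}}

```text
t: 13.02
tool_pos: [607.0, -170.9, 46.6]
ee_rot: [[-0.138, 0.99, -0.01], [0.99, 0.138, -0.0], [0.001, -0.01, -1.0]]
wrist_force: [0.5, 0.3, 0.1]
grip_width: 0.6
```

```bash
python3 - <<'E'
from h import *
go(669,-135.5,46,98.05)
s=r.sense();p=r.grab_frame('wrist')
for d in r.place_of(p,'latch_knob'): print(round(d['conf'],2),np.round(atz(p,d['centre'],61.5,s),1))
E
```

```text
dp [26.5 66.3 -0. ] spin -0.1 t 13.0167 from [ 607.  -170.9   46.6] ang 97.95 F [0.5 0.3 0.1] w 0.6
0.93 [ 607.1 -187.    61.5]
```

About 1.545 rad by the camera. I'll push a little further to reach the stop, back off, lift clear and check.

{"fn": "arm_command", "kwargs": {
  "motion": [
    {"dp": [-1.5, 0, 0], "spin": 0, "fingers": 1},
    {"dp": [-3, 0, 0], "spin": 0, "fingers": 1},
    {"dp": [-4, 0, 0], "spin": 0, "fingers": 1},
    {"dp": [-4, 0, 0], "spin": 0, "fingers": 1}
  ]
}}

```text
t: 13.45
tool_pos: [607.1, -172.1, 46.7]
ee_rot: [[-0.14, 0.99, -0.011], [0.99, 0.14, 0.003], [0.004, -0.01, -1.0]]
wrist_force: [-1.6, 4.6, 1.8]
grip_width: 0.5
```

{"fn": "arm_command", "kwargs": {
  "motion": [
    {"dp": [4, 0, 0], "spin": 0, "fingers": 1},
    {"dp": [10, 0, 0], "spin": 0, "fingers": 1},
    {"dp": [15, 0, -10], "spin": 0, "fingers": 1},
    {"dp": [15, 0, -50], "spin": 0, "fingers": 1},
    {"dp": [17, 0, -90], "spin": 0, "fingers": 1},
    {"dp": [17, -10, -130], "spin": 0, "fingers": 1},
    {"dp": [17, -30, -170], "spin": 0, "fingers": 1},
    {"dp": [17, -30, -184], "spin": 0, "fingers": 1},
    {"dp": [17, -30, -184], "spin": 0, "fingers": 1},
    {"dp": [17, -30, -184], "spin": 0, "fingers": 1}
  ]
}}

```text
t: 14.28
tool_pos: [577.5, -160.1, 232.6]
ee_rot: [[-0.14, 0.99, -0.008], [0.99, 0.14, 0.002], [0.003, -0.008, -1.0]]
wrist_force: [-0.6, 0.2, -0.4]
grip_width: 0.3
```

```bash
python3 - <<'E'
from h import *
s=r.sense();p=r.grab_frame('wrist');print(s['t'],s['tool_pos'])
for n,z in [('latch_knob',61.5),('mask_pin_end',20),('mask_handle',61)]:
    for d in r.place_of(p,n)[:2]: print(n,round(d['conf'],2),np.round(atz(p,d['centre'],z,s),1))
q=r.grab_frame('side')
a=cv2.resize(p['color'][60:300,140:460],(560,420));b=cv2.resize(q['color'][200:300,240:380],(235,168))
b=np.vstack([b,np.zeros((252,235,3),np.uint8)])
cv2.imwrite('pics/final.png',np.hstack([a,b]))
E
```

```text
14.2833 [ 577.52533037 -160.11726099  232.59386196]
latch_knob 0.83 [ 605.6 -189.    61.5]
mask_pin_end 0.87 [ 592.6 -193.7   20. ]
mask_pin_end 0.73 [ 281.1 -274.8   20. ]
mask_handle 0.6 [ 537.4 -198.4   61. ]
```

View pics/final.png

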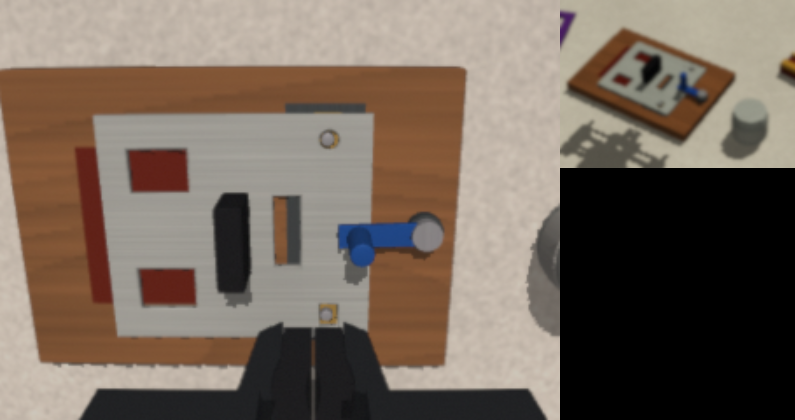

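The final picture shows the latch arm lying along bed -x over the plate's edge, with the knob at (361,250) and the hub at (427,235). Both pins still show in the holes at (329,139) and (327,314), and the gripper is clear.

```bash
python3 -c "
from plant import r
print(r.job_done())"
```

```text
the job is handed in; nothing more can be done
None
```

The mask is seated over both pins, the latch is closed over its edge, and I've handed the job in at about 14 s. No verdict is reported on hand-in.

- **Seating:** I gripped the silver mask by its handle and carried it to the bed. Seen through the round hole, the pin looked about 1 mm off, so I shifted 0.7 mm before lowering. It went down past pin height with no contact force and came to rest at the seated height. The wrist picture then showed a pin in each hole, with the latch still open.
- **Latch:** I pushed the knob round with closed fingers until the force rose to about 5 N at the stop. I then backed off and lifted clear.
- **Last checks:** The knob position gives a latch angle of about 1.6 rad, and both pins still show in the holes. The wrist force is near zero. The bystanders in view look undisturbed, but I did not measure them again at the end.
- **Disagreements:**
    - In the last two pictures the network put the mask's pin-end point about 3–6 mm from my measured midpoint between the pins. I trusted the pins visible in the holes instead.
    - Partway through closing, the side camera placed the knob about 24 mm from the wrist camera's estimate. I used the wrist camera, which the final picture bears out.

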